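# Set the feed handwheel to the red line and enter it

## Robot

A 6-joint arm with a two-finger parallel gripper is mounted at the origin on the work surface. World frame = base frame: x ahead of the robot, y to its left, z up, the work surface at z = 0. Lengths are in m, angles in rad, forces in N, time in s.
With the tool pointing down it reaches from about 0.4 to 0.825 m from the base axis. Payload 7 kg.
Tool frame: the origin (TCP) lies at the very end of the fingers, on their centre line; the grasp point (between the pads) lies 19 mm behind it; z points along the fingers, y is the line along which they close (so a half turn about z gives the same grasp; the last joint's range is limited). The gripper opens to 88 mm and grips with 3 to 60 N. Pads are 19 mm wide; open, the fingers measure 130 mm over their backs; the gripper's body (78 mm by 193 mm) begins 47 mm behind the grasp point.
Start: joints at [1.517, 0.359, 0.012, 0, -1.224, -0.288], TCP at [0.226, 0.636, 0.227] pointing down, gripper open.
Joint ranges: [-3.07, 3.07], [-1.43, 2.12], [-1.02, 1.25], [-3.03, 1.67], [-3.05, -0], [-3.03, 3.03]. Speed limits (rad/s): [2.39, 2.39, 3.01, 3.14, 3.14, 3.14].

## Interface

Orientations are given as [roll, pitch, yaw] about the fixed x, y, z axes, in that order (R = Rz(yaw) Ry(pitch) Rx(roll)).
In Python, from station import arm gives the robot as it stands.
- The arm moves only by the tool step_arm, never from a script. Its argument "rows" is a list of rows, each a list of 5 numbers: the shift along the world's x, y, z in m, then the turn about the world's z in rad, then the finger opening in m, from 0 to 0.0876. In form: [[x, y, z, spin, gripper], ...]. A call has 1 to 20 rows; each row is the pose to reach, as a shift and turn from the pose commanded when the call began; what a row does not reach only later rows make up. A row lasts 1/10 s, in which the tool goes at most 50 mm and 8.59 degrees, less where a joint would pass 70% of its speed; a pose out of reach is approached as far as the arm can. A call with a gripper value outside its range is refused whole. The fingers move at their own pace and stop on an object; "newtons" is the grip in N (left out, the last holds). Time passes only in rows, so rows that repeat a pose let the fingers close. It gives the time, the measured TCP pose, the force, the opening and the grip force at its end, in the units of the state.
- arm.get_state(): the state, without advancing time (a new reading comes with each control period).
- arm.grab_frame(name): name is "scene" or "side" or "wrist"; returns a dict with "color" (384x512x3 uint8, blue, green, red), "vfov" (degrees; the focal length in pixels is half the picture's height over the tangent of half this angle, whatever the lens; pixels are square), "cx", "cy" (the principal point, pixels), "rvec" (rotation vector, rad) and "tvec" (3), from world to camera coordinates, as OpenCV has them. Camera axes: x right, y down, z forward; pixel columns grow to the right and rows downward; lengths in m; the calibration is good to about 2 mm. A picture is of the moment at which its call begins. There is no depth.
- arm.job_done(): hands the job in; it is judged then, once.
The state is a dict: "t": time; "q": joint angles; "qd": joint speeds; "joint_efforts": joint torques, N m; "eef_pos": TCP position; "ee_rot": TCP orientation; "force": force on the tool from outside, world axes, zero at the start; "moment": the same for the moment, N m; "width": finger opening in m; "gripper_force": force on a finger pad.
Only numpy, scipy, OpenCV 4.12 (cv2) and the standard library are available. Lean on these libraries where they do the work, as an engineer would, in place of code of your own. Each camera call takes 0.05 s, during which the arm holds its last target. There are 200 camera calls.

## Task

With shut fingers, gently push the black handle of the feed dial round, without gripping it, until the black index line on the dial lines up with the white line of the red tab (not the yellow one) and the dial stays there. Then press the green button on the readout console fully down with a fingertip and let it come up again. Leave the V-block, collet, oil bottle and screwdriver standing where they are, and finish clear of everything with the dial still on the red tab's line.

Things in the scene. Friction and masses are not known exactly. Their poses are not given: they have to be found in the camera images.
- pivot (a point): The feed unit is a fixed round blue housing, 230 mm across and 50 mm high, with a black top bearing white graduations (two low blue lugs with bolts stand at its foot, reaching out to 140 mm from the axis). On it lies the aluminium dial, a flat disc 148 mm across and 7 mm thick that turns about a vertical axis. This point is on that axis, at the height of the disc's top face (58 mm above the work surface). A hub 40 mm across rises 12 mm above the disc here.
- handle (a point): The middle, half-way up, of the black upright handle fixed on the dial: a post 20 mm across that rises 50 mm above the disc (25 mm above and below this point), 52 mm from the dial's axis, on the side opposite the index line. It may only be pushed sideways; about 2 to 3 N on it turns the dial.
- index (a point): Where the dial's black index line (5 mm wide, running out along the disc to its rim) points, on the graduated top: a point fixed to the dial, 91 mm from its axis, exactly opposite the handle.
- red_line (a point): The middle of the white target line, 4 mm wide, that runs along a red tab (20 mm wide, 28 mm long in the radial direction, 3 mm high) fixed on the graduated top of the housing, 91 mm from the dial's axis. When the dial is set, the index point lies over this point.
- yellow_line (a point): The same on a yellow tab, diametrically opposite the red one: another setting, not wanted. Which tab is on which side varies.
- dial (a joint): Turn of the dial in rad, growing counter-clockwise seen from above. It turns freely from -2.7 to 2.7 with light friction and stays where it is left. At 0 the index line is a quarter turn from both tabs, so the setting is +1.57 or -1.57, whichever brings the index to the red tab; starts lie within 0.4 of 0.
- enter (a joint): Travel of the green button in m: 0 up, 0.006 fully down; it springs back when let go. Fully down takes 5 N.
- enter_top (a point): The middle of the top face of the green button, 30 mm across, pressed straight down, on top of a fixed grey readout console 110 by 100 mm and 45 mm high, which stands to the left or right of the feed unit.
- vblock_mid (a point): Bystander: loose dark steel V-block, 70 by 60 by 40 mm, its middle half-way up. It stands on the side of the feed unit away from the console.
- collet_mid (a point): Bystander: loose brass collet, 42 mm across, 44 mm high, its middle.
- oil_mid (a point): Bystander: loose white oil bottle, 50 mm across, 110 mm high, its middle.
- driver_grip (a point): Bystander: loose screwdriver with an orange handle, lying on the table; the middle of its handle.

How it is judged:
By the outcome, as a careful person would: the job done as asked, in the order asked, and still so for the second after the job is handed in, with the robot touching nothing.
It also fails if it takes over 48 s, if anything falls off the work surface, if the arm or the gripper's body presses on something with over 40 N, if the wrist force passes 120 N, or if a joint passes its speed limit or range.

## Working session

There is one attempt and no reset: what is moved stays moved. The work goes in short steps, Python scripts to look and compute and a tool call to move; the robot and the scene stay as the last step left them, time stands still between calls to the robot, and variables do not carry over. Pictures are saved under pics/ and viewed, at most 11 in all, crops included, and the job is handed in when it is done.

Besides the shell and the picture viewer there is one more tool, called after ">>>" by a JSON object that holds its "api" and its "payload". step_arm: Moves the arm, as the interface text tells. Its arguments: {"type":"object","properties":{"rows":{"type":"array"},"newtons":{"type":"number"}},"required":["rows"]}

```bash
mkdir -p pics; cat > h.py <<'E'
import numpy as np, cv2
from station import arm
def grab(n,f=None):
    d=arm.grab_frame(n)
    if f: cv2.imwrite('pics/'+f,d['color'])
    return d
def ray(d,u,v,z):
    f=d['color'].shape[0]/2/np.tan(np.radians(d['vfov'])/2)
    R=cv2.Rodrigues(np.array(d['rvec'],float))[0]; t=np.array(d['tvec'],float).ravel()
    c=-R.T@t; r=R.T@np.array([(u-d['cx'])/f,(v-d['cy'])/f,1])
    return c+r*(z-c[2])/r[2]
def proj(d,p):
    f=d['color'].shape[0]/2/np.tan(np.radians(d['vfov'])/2)
    R=cv2.Rodrigues(np.array(d['rvec'],float))[0]; t=np.array(d['tvec'],float).ravel()
    q=R@np.array(p)+t
    return q[0]/q[2]*f+d['cx'],q[1]/q[2]*f+d['cy']
E
python3 - <<'E'
from h import *
import pickle
for n in('scene','side'):
    d=grab(n,n+'1.png'); pickle.dump(d,open(n+'1.pkl','wb'))
    print(n,d['vfov'],ray(d,d['cx'],d['cy'],0), [k for k in d])
s=arm.get_state();print(s)
E
```

```text
scene 47.371315297752766 [ 0.59362684 -0.00481252  0.        ] ['color', 'vfov', 'cx', 'cy', 'rvec', 'tvec']
side 49.791543499446476 [0.68592819 0.11971692 0.        ] ['color', 'vfov', 'cx', 'cy', 'rvec', 'tvec']
{'t': 0.1, 'q': array([ 1.51708686e+00,  3.59317835e-01,  1.11370584e-02, -2.46829114e-04,
       -1.22410806e+00, -2.88146453e-01]), 'qd': array([-8.89193994e-05, -1.61134772e-03,  3.87194062e-03,  1.69862275e-03,
        1.35336298e-03, -6.64332480e-04]), 'joint_efforts': array([-1.27538842e-03, -5.84163022e+01,  2.93752563e+01,  7.01550230e+00,
        1.01777460e-02, -5.34989636e-05]), 'eef_pos': array([0.22615543, 0.63552091, 0.22572   ]), 'ee_rot': array([ 3.14009573e+00, -2.01685865e-04, -3.41939808e-01]), 'force': array([-0.97978145, -0.17236892,  0.35736607]), 'moment': array([-0.03309985, -0.03499924, -0.03613002]), 'gripper_force': 0.0, 'width': 0.08736263656264648}
```

View pics/scene1.png

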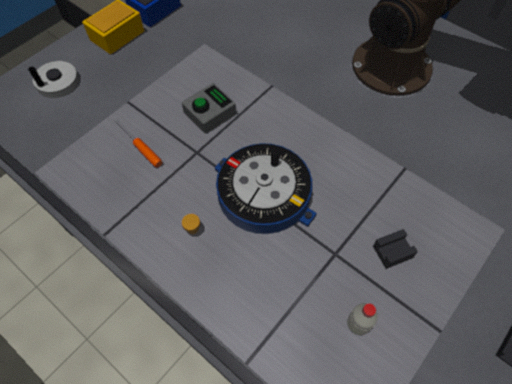

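View pics/side1.png

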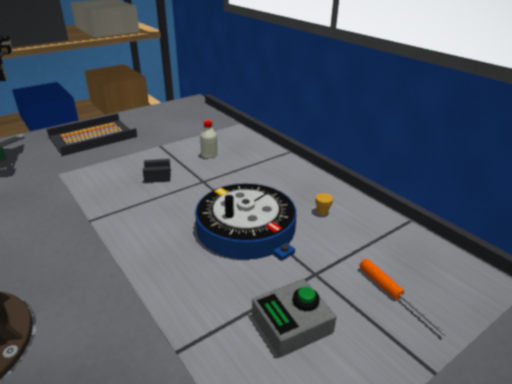

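The scene view shows the dial hub near (264,180), handle near (275,158), red tab at (233,162), yellow at (297,201) and the button at (200,103). The side view shows the hub near (246,205), red tab at (274,227) and the button at (307,295). I'll segment these and take an enlarged crop.

```bash
python3 - <<'E'
from h import *
import pickle
box={'scene':(205,135,325,240),'side':(185,170,305,260)}
but={'scene':(185,90,212,115),'side':(293,282,322,312)}
ims=[]
for n in('scene','side'):
    d=pickle.load(open(n+'1.pkl','rb')); im=d['color']; hsv=cv2.cvtColor(im,cv2.COLOR_BGR2HSV)
    H,S,V=[hsv[...,i].astype(int) for i in range(3)]
    x0,y0,x1,y1=box[n]; M=np.zeros(H.shape,bool);M[y0:y1,x0:x1]=1
    def c(m):
        v,u=np.nonzero(m); return u.mean(),v.mean(),len(u)
    for nm,m,z in(('red',M&((H<8)|(H>172))&(S>150)&(V>90),.053),('yel',M&(H>17)&(H<32)&(S>140)&(V>90),.053)):
        u,v,k=c(m); print(n,nm,round(u,1),round(v,1),k,ray(d,u,v,z).round(4))
    x0,y0,x1,y1=but[n]; B=np.zeros(H.shape,bool);B[y0:y1,x0:x1]=1
    u,v,k=c(B&(H>45)&(H<80)&(S>120)&(V>90)); print(n,'but',u,v,k,ray(d,u,v,.06).round(4))
    x0,y0,x1,y1=box[n]
    ims.append(cv2.resize(im[y0:y1,x0:x1],(600,int(600*(y1-y0)/(x1-x0))),interpolation=cv2.INTER_CUBIC)[:500])
cv2.imwrite('pics/c1.png',ims[0])
E
```

```text
scene red 233.0 162.1 61 [ 0.5859 -0.1009  0.053 ]
scene yel 296.1 199.9 81 [0.5704 0.0808 0.053 ]
scene but 199.4375 101.3125 48 [ 0.5023 -0.2934  0.06  ]
side red 273.5 226.7 67 [ 0.5849 -0.1025  0.053 ]
side yel 220.4 191.3 45 [0.569  0.0802 0.053 ]
side but 306.50931677018633 292.7577639751553 161 [ 0.5087 -0.2867  0.06  ]
```

View pics/c1.png

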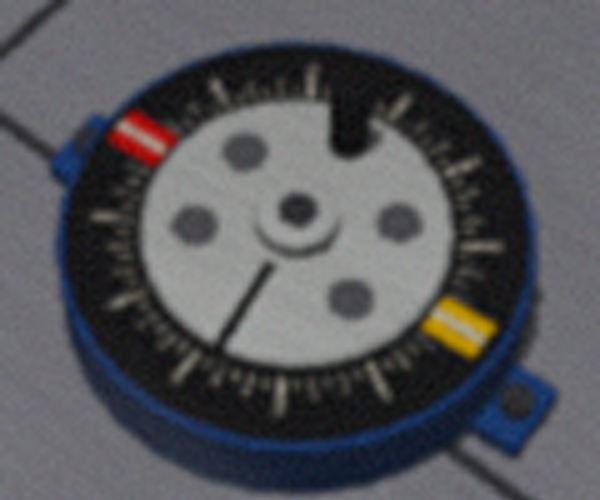

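```bash
python3 - <<'E'
from h import *
import pickle
from scipy.optimize import least_squares
D={n:pickle.load(open(n+'1.pkl','rb')) for n in('scene','side')}
P=np.array([.5776,-.0105,.058])
for a,n,u,v in(('rim',"scene",249,205),('inner',"scene",259,188),('handlebase','scene',275,166)):
    r=ray(D[n],u,v,.058); e=r-P; print(a,r.round(4),np.hypot(*e[:2]).round(4),np.degrees(np.arctan2(e[1],e[0])).round(1))
print('hubtop',ray(D['scene'],264.4,177,.070).round(4),ray(D['side'],246,203,.070).round(4))
for a in (170,175,180,185,190,195):
    t=np.radians(a); h=P+[.052*np.cos(t),.052*np.sin(t),.0]; print(a,[np.round(proj(D[n],h+[0,0,z]),1) for n in D for z in(0,.05)])
o={'scene':(199.4,101.3),'side':(306.5,292.8)}
s=least_squares(lambda p:np.concatenate([np.subtract(proj(D[n],p),o[n]) for n in D]),[.5,-.29,.06]);print(s.x,s.fun)
for n in D:
  im=D[n]['color'];hsv=cv2.cvtColor(im,cv2.COLOR_BGR2HSV)
c1=cv2.resize(D['side']['color'][175:255,190:300],(600,436),interpolation=cv2.INTER_CUBIC)
c2=cv2.resize(D['scene']['color'][80:130,180:240],(190,158),interpolation=cv2.INTER_CUBIC)
c3=cv2.resize(D['side']['color'][275:350,245:340],(190,150),interpolation=cv2.INTER_CUBIC)
k=np.zeros((436,190,3),np.uint8);k[:158]=c2;k[160:310]=c3
cv2.imwrite('pics/c2.png',np.hstack([c1,k]))
E
```

```text
rim [0.6528 0.0083 0.058 ] 0.0776 14.1
inner [ 0.6036 -0.0034  0.058 ] 0.0269 15.3
handlebase [ 0.5317 -0.0138  0.058 ] 0.046 -175.8
hubtop [ 0.5781 -0.0084  0.07  ] [ 0.5751 -0.0166  0.07  ]
170 [array([280.4, 167.4]), array([281.3, 155.2]), array([224. , 211.6]), array([223.4, 192.4])]
175 [array([279.1, 166.2]), array([280., 154.]), array([224.9, 212.6]), array([224.3, 193.4])]
180 [array([277.7, 165.1]), array([278.5, 152.9]), array([225.9, 213.6]), array([225.4, 194.4])]
185 [array([276.2, 164.2]), array([276.9, 152. ]), array([227.2, 214.6]), array([226.6, 195.3])]
190 [array([274.6, 163.3]), array([275.2, 151.1]), array([228.5, 215.5]), array([228. , 196.2])]
195 [array([272.9, 162.6]), array([273.5, 150.4]), array([230. , 216.3]), array([229.6, 196.9])]
[ 0.50516248 -0.28995547  0.06484957] [ 0.01425408 -0.0009442   0.00922144  0.00010148]
```

View pics/c2.png

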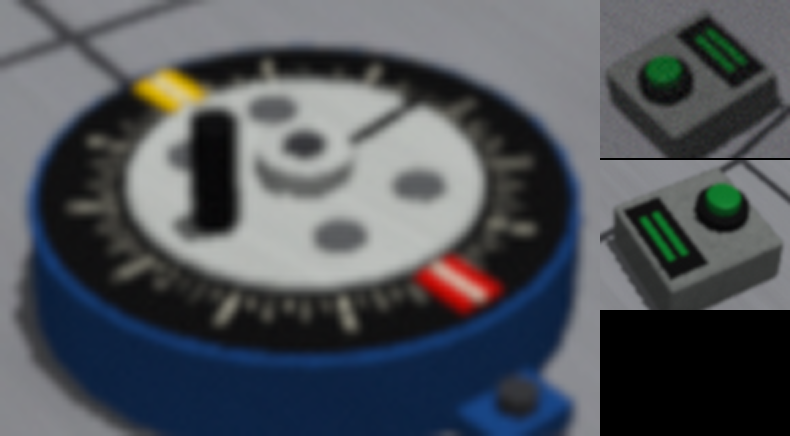

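Side view: handle at about 192° round the pivot, index about 12°. The red line sits at −85°, so I turn clockwise about 97° by pushing the handle from its −y side.

>>> {"api": "step_arm", "payload": {"rows": [[0.309, -0.696, 0, -1.02, 0], [0.309, -0.696, 0, -1.02, 0], [0.309, -0.696, 0, -1.02, 0], [0.309, -0.696, 0, -1.02, 0], [0.309, -0.696, 0, -1.02, 0], [0.309, -0.696, 0, -1.02, 0], [0.309, -0.696, 0, -1.02, 0], [0.309, -0.696, 0, -1.02, 0], [0.309, -0.696, 0, -1.02, 0], [0.309, -0.696, 0, -1.02, 0], [0.309, -0.696, 0, -1.02, 0], [0.309, -0.696, 0, -1.02, 0], [0.309, -0.696, 0, -1.02, 0], [0.309, -0.696, 0, -1.02, 0], [0.309, -0.696, 0, -1.02, 0], [0.309, -0.696, 0, -1.02, 0], [0.309, -0.696, 0, -1.02, 0], [0.309, -0.696, 0, -1.02, 0], [0.309, -0.696, 0, -1.02, 0], [0.309, -0.696, 0, -1.02, 0]]}}

```text
t: 2.1
eef_pos: [0.535, -0.0589, 0.2268]
ee_rot: [-3.141, 0.0, -1.36]
force: [0.1, 0.5, 0.1]
width: 0.0006
gripper_force: 0.0
```

```bash
python3 - <<'E'
from h import *
import pickle
d=grab('wrist','w1.png');pickle.dump(d,open('w1.pkl','wb'))
s=arm.get_state();print(s['t'],s['q'].round(2),s['eef_pos'],s['ee_rot'],s['width'],s['force'])
E
```

```text
2.15 [ 0.25  0.13 -0.29 -0.   -1.15 -0.04] [ 0.5350606  -0.05892088  0.22684015] [-3.14108328e+00  1.41306547e-04 -1.35997042e+00] 0.0007461490346654428 [-0.2376131   0.66517458 -0.34823912]
```

View pics/w1.png

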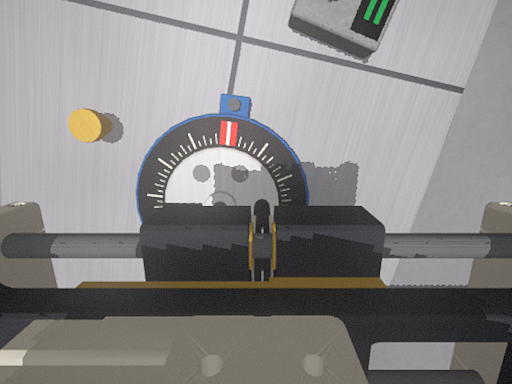

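The wrist view shows the red tab at (228,132) and the shut fingertips at (262,245), blocking the handle. Now I descend behind the handle and approach it.

>>> {"api": "step_arm", "payload": {"rows": [[0, 0, -0.05, 0, 0], [0, 0, -0.1, 0, 0], [0, 0, -0.135, 0, 0], [0, 0, -0.147, 0, 0], [0, 0, -0.147, 0, 0], [0, 0, -0.147, 0, 0]]}}

```text
t: 2.75
eef_pos: [0.5366, -0.0596, 0.0812]
ee_rot: [-3.139, -0.0, -1.361]
force: [-0.5, -0.0, 0.7]
width: 0.0007
gripper_force: 0.0
```

```bash
python3 - <<'E'
from h import *
d=grab('side','s2.png');e=grab('scene')
a=cv2.resize(d['color'][130:260,180:330],(600,520),interpolation=cv2.INTER_CUBIC)
cv2.imwrite('pics/c3.png',a)
s=arm.get_state();print(s['eef_pos'],s['force'])
E
```

```text
[ 0.53683033 -0.05963246  0.08168476] [-0.71794208  0.75444767  0.21995277]
```

View pics/c3.png

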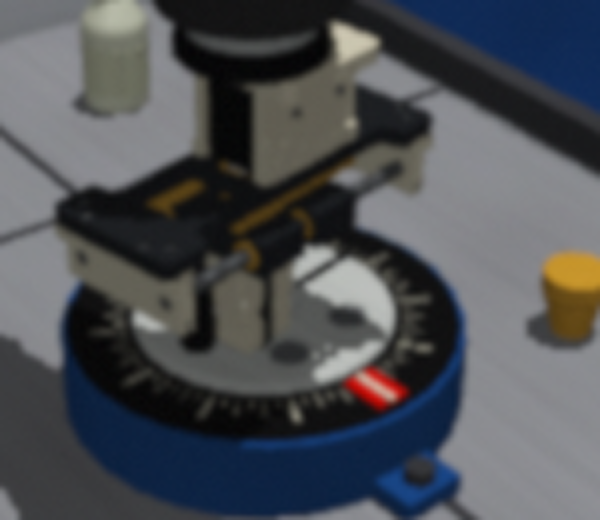

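```bash
python3 - <<'E'
from h import *
P=np.array([.5776,-.0105]);c0=np.array([.535,-.060])
def row(f,d):
    t=np.radians(f);p=P+.052*np.array([np.cos(t),np.sin(t)])-d*np.array([np.sin(t),-np.cos(t)])
    return [*(p-c0).round(3).tolist(),0,round(np.radians(f-192),3),0]
print([row(192,d) for d in (.034,.030,.026,.023)]+[row(f,.020) for f in range(192,143,-3)][:16])
print([row(f,.020) for f in [*range(144,116,-3),*range(116,107,-2)]])
E
```

```text
[[-0.001, 0.005, 0, np.float64(0.0), 0], [-0.002, 0.009, 0, np.float64(0.0), 0], [-0.003, 0.013, 0, np.float64(0.0), 0], [-0.003, 0.016, 0, np.float64(0.0), 0], [-0.004, 0.019, 0, np.float64(0.0), 0], [-0.006, 0.022, 0, np.float64(-0.052), 0], [-0.007, 0.024, 0, np.float64(-0.105), 0], [-0.008, 0.027, 0, np.float64(-0.157), 0], [-0.009, 0.03, 0, np.float64(-0.209), 0], [-0.01, 0.032, 0, np.float64(-0.262), 0], [-0.011, 0.035, 0, np.float64(-0.314), 0], [-0.012, 0.038, 0, np.float64(-0.367), 0], [-0.012, 0.041, 0, np.float64(-0.419), 0], [-0.013, 0.044, 0, np.float64(-0.471), 0], [-0.013, 0.047, 0, np.float64(-0.524), 0], [-0.013, 0.049, 0, np.float64(-0.576), 0], [-0.013, 0.052, 0, np.float64(-0.628), 0], [-0.013, 0.055, 0, np.float64(-0.681), 0], [-0.012, 0.058, 0, np.float64(-0.733), 0], [-0.012, 0.061, 0, np.float64(-0.785), 0]]
[[-0.011, 0.064, 0, np.float64(-0.838), 0], [-0.01, 0.067, 0, np.float64(-0.89), 0], [-0.009, 0.069, 0, np.float64(-0.942), 0], [-0.008, 0.072, 0, np.float64(-0.995), 0], [-0.007, 0.075, 0, np.float64(-1.047), 0], [-0.006, 0.077, 0, np.float64(-1.1), 0], [-0.004, 0.08, 0, np.float64(-1.152), 0], [-0.002, 0.082, 0, np.float64(-1.204), 0], [-0.001, 0.085, 0, np.float64(-1.257), 0], [0.001, 0.087, 0, np.float64(-1.309), 0], [0.002, 0.087, 0, np.float64(-1.326), 0], [0.003, 0.089, 0, np.float64(-1.361), 0], [0.005, 0.09, 0, np.float64(-1.396), 0], [0.006, 0.092, 0, np.float64(-1.431), 0], [0.008, 0.093, 0, np.float64(-1.466), 0]]
```

>>> {"api": "step_arm", "payload": {"rows": [[-0.001, 0.005, 0, 0, 0], [-0.002, 0.009, 0, 0, 0], [-0.003, 0.013, 0, 0, 0], [-0.003, 0.016, 0, 0, 0], [-0.004, 0.019, 0, 0, 0], [-0.006, 0.022, 0, -0.052, 0], [-0.007, 0.024, 0, -0.105, 0], [-0.008, 0.027, 0, -0.157, 0], [-0.009, 0.03, 0, -0.209, 0], [-0.01, 0.032, 0, -0.262, 0], [-0.011, 0.035, 0, -0.314, 0], [-0.012, 0.038, 0, -0.367, 0], [-0.012, 0.041, 0, -0.419, 0], [-0.013, 0.044, 0, -0.471, 0], [-0.013, 0.047, 0, -0.524, 0]]}}

```text
t: 4.35
eef_pos: [0.5223, -0.0133, 0.0797]
ee_rot: [-3.141, -0.001, -1.888]
force: [0.8, -2.6, 0.4]
width: 0.0004
gripper_force: 1.6
```

```bash
python3 - <<'E'
from h import *
d=grab('side');e=grab('scene')
a=cv2.resize(d['color'][150:260,180:310],(400,338),interpolation=cv2.INTER_CUBIC)
b=cv2.resize(e['color'][125:235,205:335],(400,338),interpolation=cv2.INTER_CUBIC)
cv2.imwrite('pics/c4.png',np.hstack([a,b]))
s=arm.get_state();print(s['eef_pos'],s['force'],s['ee_rot'])
E
```

```text
[ 0.52230739 -0.01301472  0.07961062] [ 0.63448852 -1.08844156  0.98980659] [-3.14144879e+00 -2.75724269e-04 -1.88627562e+00]
```

View pics/c4.png

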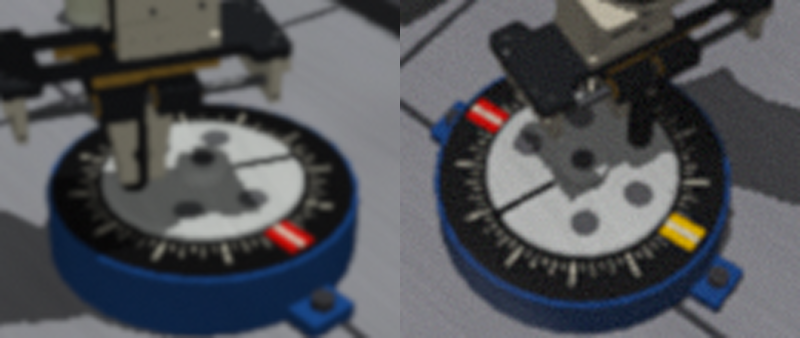

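The dial follows: the index moved toward red (right pane, rim end at (497,215)), with about 2.6 N of push. I continue to φ≈112.

>>> {"api": "step_arm", "payload": {"rows": [[0, 0.002, 0, -0.052, 0], [0, 0.005, 0, -0.104, 0], [0, 0.008, 0, -0.157, 0], [0.001, 0.011, 0, -0.209, 0], [0.001, 0.014, 0, -0.261, 0], [0.002, 0.017, 0, -0.314, 0], [0.003, 0.02, 0, -0.366, 0], [0.004, 0.022, 0, -0.418, 0], [0.005, 0.025, 0, -0.471, 0], [0.006, 0.028, 0, -0.523, 0], [0.007, 0.03, 0, -0.576, 0], [0.009, 0.033, 0, -0.628, 0], [0.011, 0.035, 0, -0.68, 0], [0.012, 0.038, 0, -0.733, 0], [0.014, 0.04, 0, -0.785, 0], [0.015, 0.041, 0, -0.82, 0], [0.016, 0.042, 0, -0.84, 0], [0.016, 0.042, 0, -0.84, 0]]}}

```text
t: 6.25
eef_pos: [0.5378, 0.0288, 0.0793]
ee_rot: [3.141, -0.001, -2.725]
force: [-2.0, -1.4, 0.3]
width: 0.0004
gripper_force: 1.3
```

```bash
cat > idx.py <<'E'
from h import *
from scipy.ndimage import map_coordinates
import sys
# brightness along a circle on the disc: dark dip = index line; and tab lines on the housing
def prof(d,rs,z,angs,P=(.5776,-.0105)):
    g=cv2.cvtColor(d['color'],cv2.COLOR_BGR2GRAY).astype(float); out=[]
    for a in angs:
        t=np.radians(a); q=np.array([proj(d,(P[0]+r*np.cos(t),P[1]+r*np.sin(t),z)) for r in rs])
        out.append(map_coordinates(g,[q[:,1],q[:,0]],order=1).mean())
    return np.array(out)
if __name__=='__main__':
    A=np.arange(-125,25,2.5)
    for n in('scene','side'):
        d=grab(n); p=prof(d,np.linspace(.055,.070,6),.058,A)
        print(n,' '.join(f'{a:.0f}:{x:.0f}' for a,x in zip(A,p)))
        b=d['color'][125:260,180:335]
        globals()[n]=cv2.resize(b,(400,348),interpolation=cv2.INTER_CUBIC)
    cv2.imwrite(sys.argv[1],np.hstack([side,scene]))
    s=arm.get_state();print(s['t'],s['eef_pos'],s['force'],s['ee_rot'])
E
python3 idx.py pics/c5.png
```

```text
scene -125:103 -122:120 -120:136 -118:149 -115:153 -112:149 -110:137 -108:129 -105:135 -102:155 -100:167 -98:167 -95:166 -92:166 -90:169 -88:167 -85:168 -82:167 -80:167 -78:170 -75:170 -72:170 -70:164 -68:129 -65:70 -62:84 -60:142 -58:170 -55:174 -52:173 -50:173 -48:172 -45:174 -42:173 -40:173 -38:174 -35:174 -32:173 -30:174 -28:176 -25:176 -22:175 -20:176 -18:174 -15:171 -12:165 -10:157 -8:152 -5:150 -2:152 0:156 2:159 5:168 8:177 10:180 12:181 15:180 18:183 20:186 22:187
side -125:147 -122:157 -120:163 -118:168 -115:176 -112:185 -110:189 -108:190 -105:190 -102:191 -100:191 -98:191 -95:191 -92:190 -90:190 -88:190 -85:190 -82:190 -80:189 -78:189 -75:189 -72:185 -70:173 -68:143 -65:107 -62:102 -60:134 -58:166 -55:182 -52:187 -50:187 -48:187 -45:186 -42:186 -40:185 -38:185 -35:185 -32:184 -30:184 -28:183 -25:182 -22:182 -20:181 -18:178 -15:174 -12:168 -10:161 -8:158 -5:154 -2:155 0:155 2:158 5:161 8:165 10:169 12:172 15:172 18:174 20:178 22:180
6.35 [0.53776716 0.02880298 0.07932156] [-2.64584977 -1.20909145  0.17123407] [ 3.14138412e+00 -8.76506517e-04 -2.72466251e+00]
```

View pics/c5.png

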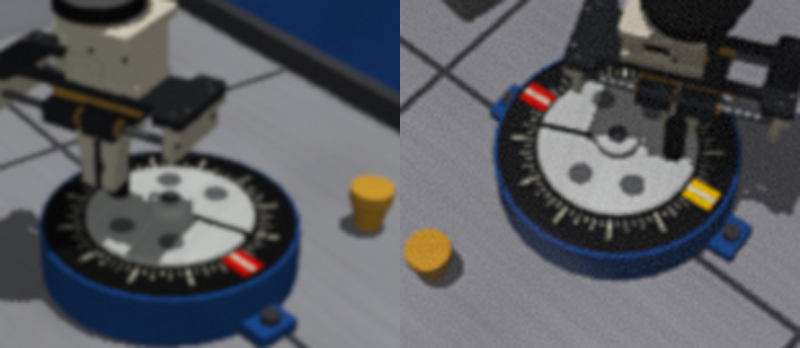

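The index now reads −64° in both views (side pane: line heading to just right of the red tab). I need about 21° more, so I measure the red line the same way and go on 17°.

```bash
cat > m.py <<'E'
from idx import *
def cent(A,w): return (A*w).sum()/w.sum()
for n in('scene','side'):
    d=grab(n); A=np.arange(-110,-40,.25)
    p=prof(d,np.linspace(.05,.070,9),.058,A); w=np.clip(140-p,0,None); w[A<-96]=0
    B=np.arange(-93,-77,.25)
    dd=dict(d); dd['color']=np.repeat(d['color'][...,:1],3,2); q=prof(dd,np.linspace(.082,.1,9),.053,B)
    k=B[q.argmax()]; m=abs(B-k)<3; wq=np.clip(q-(q.max()+q[m].min())/2,0,None)*m
    print(n,'index',cent(A,w).round(2),'red',cent(B,wq).round(2),q[::8].round())
s=arm.get_state();print(s['t'],s['eef_pos'],s['force'],s['ee_rot'][2])
E
python3 m.py
python3 - <<'E'
import numpy as np
def r(f):
    t=np.radians(f);return .052*np.array([np.cos(t),np.sin(t)])-.02*np.array([np.sin(t),-np.cos(t)])
for f in (112,110,108,106,104,102,101,100,99,98,97,96,95,94,93,92,91):print(f,(r(f)-r(114)).round(4),round(np.radians(f-114),3))
E
```

```text
scene index -64.11 red -84.84 [ 35.  20.  22.  81. 135.  92.  25.  14.]
side index -63.55 red -84.54 [ 21.   9.  24.  81. 131. 110.  48.  25.]
6.45 [0.53783349 0.02880033 0.07935085] [-2.14079029 -0.2359347  -0.01983705] -2.7251280361095644
112 [0.0014 0.0014] -0.035
110 [0.0028 0.0027] -0.07
108 [0.0043 0.0039] -0.105
106 [0.0059 0.0051] -0.14
104 [0.0074 0.0062] -0.175
102 [0.009  0.0073] -0.209
101 [0.0099 0.0079] -0.227
100 [0.0107 0.0084] -0.244
99 [0.0115 0.0089] -0.262
98 [0.0124 0.0093] -0.279
97 [0.0132 0.0098] -0.297
96 [0.0141 0.0103] -0.314
95 [0.015  0.0107] -0.332
94 [0.0158 0.0111] -0.349
93 [0.0167 0.0115] -0.367
92 [0.0176 0.0119] -0.384
91 [0.0185 0.0123] -0.401
```

>>> {"api": "step_arm", "payload": {"rows": [[0.0014, 0.0014, 0, -0.035, 0], [0.0028, 0.0027, 0, -0.07, 0], [0.0043, 0.0039, 0, -0.105, 0], [0.0059, 0.0051, 0, -0.14, 0], [0.0074, 0.0062, 0, -0.175, 0], [0.009, 0.0073, 0, -0.209, 0], [0.0107, 0.0084, 0, -0.244, 0], [0.0115, 0.0089, 0, -0.262, 0], [0.0124, 0.0093, 0, -0.279, 0], [0.0132, 0.0098, 0, -0.297, 0], [0.0132, 0.0098, 0, -0.297, 0], [0.0132, 0.0098, 0, -0.297, 0]]}}

```text
t: 7.65
eef_pos: [0.5515, 0.0388, 0.0795]
ee_rot: [3.141, 0.0, -3.022]
force: [-2.5, 1.9, -1.0]
width: 0.0006
gripper_force: 1.3
```

```bash
python3 m.py
```

```text
scene index -81.7 red -84.85 [ 36.  21.  24.  83. 138.  93.  25.  15.]
side index -81.41 red -84.54 [ 21.   9.  24.  81. 131. 110.  48.  26.]
7.75 [0.55150046 0.0388104  0.0795367 ] [-2.5125517   1.35654465 -1.57492302] -3.0224305126895654
```

>>> {"api": "step_arm", "payload": {"rows": [[0.0006, 0.0003, 0, -0.012, 0], [0.0012, 0.0006, 0, -0.025, 0], [0.0018, 0.0009, 0, -0.038, 0], [0.0023, 0.0012, 0, -0.048, 0], [0.0027, 0.0013, 0, -0.055, 0], [0.0027, 0.0013, 0, -0.055, 0], [0.0027, 0.0013, 0, -0.055, 0]]}}

```text
t: 8.45
eef_pos: [0.5543, 0.0401, 0.0796]
ee_rot: [3.142, 0.0, -3.078]
force: [-2.4, 2.1, -0.9]
width: 0.0008
gripper_force: 1.6
```

```bash
python3 m.py
```

```text
scene index -84.98 red -84.82 [ 36.  20.  24.  82. 137.  94.  25.  15.]
side index -84.6 red -84.53 [ 21.   9.  24.  81. 131. 110.  48.  25.]
8.55 [0.55424244 0.04007006 0.07957449] [-2.87168501  1.49702177 -0.56449789] -3.0776434140817512
```

Index and red line agree within 0.2° in both views. I back off and lift.

>>> {"api": "step_arm", "payload": {"rows": [[-0.003, 0, 0, 0, 0], [-0.01, 0, 0, 0, 0], [-0.025, 0, 0, 0, 0], [-0.045, 0, 0, 0, 0], [-0.05, 0, 0.03, 0, 0], [-0.05, 0, 0.07, 0, 0], [-0.05, 0, 0.11, 0, 0], [-0.05, -0.05, 0.12, 0.1, 0], [-0.05, -0.1, 0.12, 0.2, 0], [-0.05, -0.15, 0.12, 0.3, 0], [-0.05, -0.15, 0.12, 0.3, 0]]}}

```text
t: 9.65
eef_pos: [0.5034, -0.1145, 0.2]
ee_rot: [-3.14, 0.001, -2.777]
force: [-0.2, 0.5, -0.2]
width: 0.0005
gripper_force: 0.0
```

```bash
python3 m.py; python3 - <<'E'
from h import *
d=grab('wrist','w2.png'); 
import pickle; pickle.dump(d,open('w2.pkl','wb'))
D={n:pickle.load(open(n+'1.pkl','rb')) for n in('scene','side')}
D['wrist']=d
for n in D:
    im=D[n]['color'];hsv=cv2.cvtColor(im,cv2.COLOR_BGR2HSV).astype(int)
    for V in (60,110,140):
        m=((hsv[...,0]>45)&(hsv[...,0]<80)&(hsv[...,1]>100)&(hsv[...,2]>V)).astype(np.uint8)
        k,l,st,ce=cv2.connectedComponentsWithStats(m)
        print(n,V,[(st[i].tolist(),ce[i].round(1).tolist(),ray(D[n],*ce[i],.06).round(4).tolist()) for i in range(1,k) if st[i][4]>25])
E
```

```text
scene index -84.99 red -84.86 [ 33.  19.  22.  76. 127.  85.  23.  13.]
side index -84.59 red -84.54 [ 21.   9.  24.  81. 131. 110.  48.  25.]
9.75 [ 0.50378512 -0.11141548  0.19979228] [-0.48749429  0.23323723  0.19844136] -2.7816365899811215
scene 60 [([214, 89, 12, 11, 31], [219.3, 94.3], [0.4506, -0.2702, 0.06]), ([211, 91, 11, 12, 33], [216.0, 96.7], [0.4625, -0.2713, 0.06]), ([195, 98, 11, 8, 74], [199.6, 101.5], [0.5025, -0.2925, 0.06])]
scene 110 []
scene 140 []
side 60 [([298, 287, 18, 15, 203], [306.4, 293.5], [0.5074, -0.2878, 0.06]), ([271, 301, 18, 22, 107], [279.6, 311.5], [0.4454, -0.2915, 0.06]), ([265, 303, 18, 23, 110], [273.4, 314.1], [0.4339, -0.2898, 0.06])]
side 110 [([300, 287, 14, 12, 140], [306.6, 292.4], [0.5095, -0.2861, 0.06]), ([273, 302, 14, 19, 28], [279.4, 311.1], [0.4457, -0.2906, 0.06]), ([267, 305, 14, 19, 31], [273.5, 314.3], [0.4339, -0.2902, 0.06])]
side 140 []
wrist 60 [([115, 59, 44, 29, 286], [136.4, 73.0], [0.4424, -0.275, 0.06]), ([111, 69, 44, 29, 285], [132.2, 83.3], [0.4537, -0.2767, 0.06]), ([92, 113, 28, 28, 588], [105.5, 126.1], [0.5068, -0.2935, 0.06])]
wrist 110 [([115, 59, 44, 29, 286], [136.4, 73.0], [0.4424, -0.275, 0.06]), ([111, 69, 44, 29, 285], [132.2, 83.3], [0.4537, -0.2767, 0.06]), ([92, 113, 28, 28, 588], [105.5, 126.1], [0.5068, -0.2935, 0.06])]
wrist 140 [([115, 59, 44, 29, 286], [136.4, 73.0], [0.4424, -0.275, 0.06]), ([111, 69, 44, 29, 283], [132.2, 83.3], [0.4538, -0.2766, 0.06]), ([92, 113, 27, 28, 575], [105.3, 126.1], [0.5069, -0.2937, 0.06])]
```

View pics/w2.png

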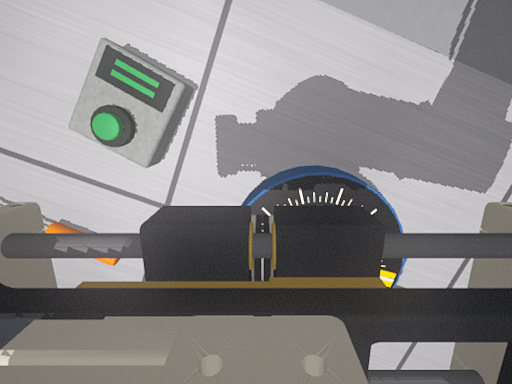

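The wrist view shows the button at (105,126), i.e. about (0.506, −0.291), and the dial has kept its setting. I move above the button.

>>> {"api": "step_arm", "payload": {"rows": [[0.002, -0.05, 0, 0, 0], [0.002, -0.1, 0, 0, 0], [0.002, -0.15, 0, 0, 0], [0.002, -0.18, -0.03, 0, 0], [0.002, -0.18, -0.07, 0, 0], [0.002, -0.18, -0.11, 0, 0], [0.002, -0.18, -0.12, 0, 0], [0.002, -0.18, -0.125, 0, 0], [0.002, -0.18, -0.125, 0, 0], [0.002, -0.18, -0.125, 0, 0]]}}

```text
t: 10.8
eef_pos: [0.5077, -0.2898, 0.0766]
ee_rot: [-3.14, 0.002, -2.777]
force: [-0.4, 0.1, 0.1]
width: 0.0003
gripper_force: 0.0
```

```bash
python3 - <<'E'
from h import *
d=grab('side');e=grab('scene')
a=cv2.resize(d['color'][240:360,230:350],(400,400),interpolation=cv2.INTER_CUBIC)
b=cv2.resize(e['color'][60:140,165:245],(400,400),interpolation=cv2.INTER_CUBIC)
cv2.imwrite('pics/c6.png',np.hstack([a,b]))
s=arm.get_state();print(s['eef_pos'],s['force'],s['ee_rot'])
E
```

```text
[ 0.50740833 -0.28997784  0.07642191] [-0.23194837  0.60404917  0.41490358] [-3.13977219e+00  2.49981298e-03 -2.77714109e+00]
```

View pics/c6.png

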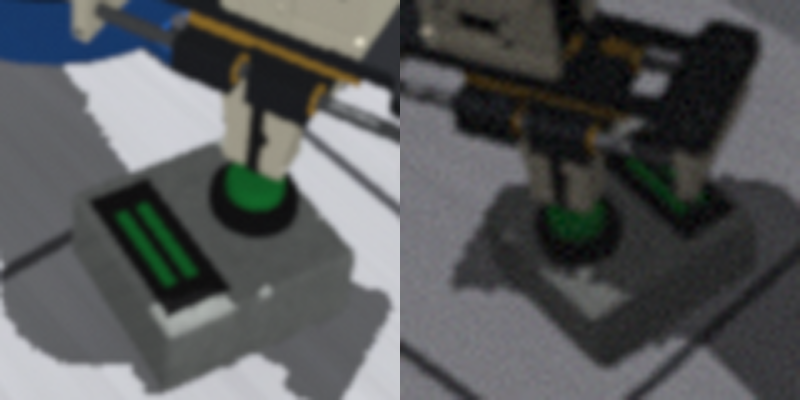

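The shut fingertips sit over the button in both panes (side (260,180), scene (565,205)). I lower slowly until contact.

>>> {"api": "step_arm", "payload": {"rows": [[0, 0, -0.002, 0, 0], [0, 0, -0.004, 0, 0], [0, 0, -0.006, 0, 0], [0, 0, -0.008, 0, 0], [0, 0, -0.01, 0, 0], [0, 0, -0.012, 0, 0], [0, 0, -0.014, 0, 0], [0, 0, -0.014, 0, 0]]}}

```text
t: 11.7
eef_pos: [0.5062, -0.29, 0.0613]
ee_rot: [-3.141, -0.0, -2.777]
force: [-3.0, 2.0, 8.4]
width: 0.0004
gripper_force: 4.5
```

>>> {"api": "step_arm", "payload": {"rows": [[0, 0, -0.001, 0, 0], [0, 0, -0.002, 0, 0], [0, 0, -0.002, 0, 0]]}}

```text
t: 12.0
eef_pos: [0.5063, -0.2901, 0.061]
ee_rot: [-3.141, 0.0, -2.777]
force: [-7.4, 6.5, 23.1]
width: 0.0008
gripper_force: 12.0
```

>>> {"api": "step_arm", "payload": {"rows": [[0, 0, 0.003, 0, 0], [0, 0, 0.004, 0, 0]]}}

```text
t: 12.2
eef_pos: [0.5061, -0.29, 0.0632]
ee_rot: [-3.141, 0.0, -2.778]
force: [-1.7, -0.5, 3.6]
width: 0.0005
gripper_force: 1.9
```

>>> {"api": "step_arm", "payload": {"rows": [[0, 0, 0.001, 0, 0], [0, 0, 0.002, 0, 0], [0, 0, 0.002, 0, 0]]}}

```text
t: 12.5
eef_pos: [0.5061, -0.29, 0.0645]
ee_rot: [3.142, -0.0, -2.778]
force: [-1.3, -0.0, 3.8]
width: 0.0001
gripper_force: 1.5
```

The spring travel and a hard stop at 23 N show it was fully down. I lift clear and check.

>>> {"api": "step_arm", "payload": {"rows": [[0, 0, 0.005, 0, 0], [0, 0, 0.02, 0, 0], [0, 0, 0.06, 0, 0], [0, 0, 0.1, 0, 0], [0, 0, 0.14, 0, 0], [-0.03, 0, 0.16, 0, 0], [-0.03, 0, 0.16, 0, 0], [-0.03, 0, 0.16, 0, 0]]}}

```text
t: 13.3
eef_pos: [0.476, -0.2899, 0.2251]
ee_rot: [-3.141, 0.002, -2.778]
force: [0.2, 0.3, -0.6]
width: 0.0005
gripper_force: 0.0
```

```bash
python3 m.py; python3 - <<'E'
from h import *
import pickle
d=grab('side','s9.png');o=pickle.load(open('side1.pkl','rb'))
df=cv2.absdiff(d['color'],o['color']).max(2)
for n,(x0,y0,x1,y1) in dict(vb=(138,152,176,188),oil=(195,118,222,162),col=(310,188,338,218),drv=(355,255,445,338)).items(): print(n,(df[y0:y1,x0:x1]>40).mean().round(3))
E
```

```text
scene index -84.99 red -84.82 [ 34.  20.  21.  73. 123.  83.  22.  13.]
side index -84.6 red -84.54 [ 21.   9.  24.  81. 131. 110.  48.  26.]
13.4 [ 0.47604122 -0.28976416  0.22363505] [-0.08291178  0.63786762  0.19697541] -2.777935411905479
vb 0.0
oil 0.0
col 0.438
drv 0.0
```

View pics/s9.png

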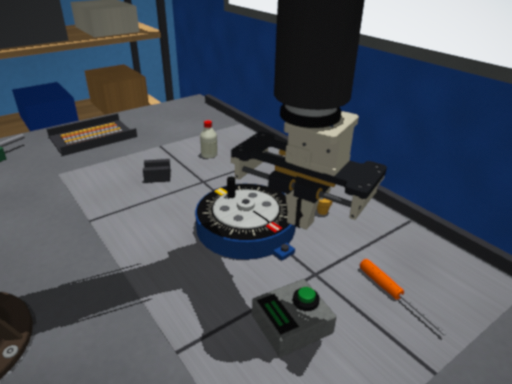

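The gripper merely hides part of the collet at (323,205), which stands in place. The button is up at (307,295) and the index is on the red line at (274,227).

```bash
python3 -c "
from station import arm
print(arm.job_done())"
```

```text
the job is handed in; nothing more can be done
None
```

The job is handed in: the dial rests on the red tab's line to within about 0.2° in both cameras, the green button was pressed to its stop and came back up, the bystanders stand where they were, and the arm is clear.

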